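# Turn a flat carton on edge over the step and file it

## Task

Pick up the flat carton lying on the bench, lay it flat on the top of the grey turning step with its long side along the yellow edge, and let it go. Tip it over that edge so that it drops into the trough and stands there on its long narrow side, free of the gripper. Then take it again across its thickness and stand it, on its long narrow side, in the empty bay of the blue filing rack, leaving the carton already filed there, the bottle and the pots where they are.

Things in the scene. Friction and masses are not known exactly. Their poses are not given: they have to be found in the camera images.
- carton_center (a point): centre of the loose flat carton (white with a green band), 63 x 111 x 26 mm, about 0.06 kg: x along its 63 mm width, y along its 111 mm length, z through its 26 mm thickness. It starts flat on the bench (z up), where it can be gripped across its width; on its long narrow side (x upright) it is 63 mm high and is gripped across its thickness
- turning_step: grey plastic turning step, fixed, 178 x 136 mm; origin on the bench, z up. Its flat tread spans x -80 to +30 mm, y +-65 mm, 50 mm above the bench. A carton lying there, its length along y, pushed at its middle towards +x at 20 to 50 mm/s, tips over the edge (x = +30 mm) once half its width hangs over, makes a quarter turn and stands on its long side in the trough; push it at most 10 mm past balance
- step_edge (a point): middle of the tread's edge (yellow), at tread height; axes as the step's, edge along y, with a finger notch (60 mm wide, 25 mm deep, down to the base) in its middle. Beyond it (+x) is the trough: 58 mm wide, floor 46 mm below the edge and 4 mm above the bench, bounded at x = 58 mm by two stop plates (6 mm thick, tops 66 mm above the bench) at y = 39 to 65 and -39 to -65 mm
- empty_bay (a point): centre of the floor of the empty bay of the blue filing rack (fixed, 126 x 146 mm); axes are the rack's, z up. The bay is 52 mm wide along x between rails 6 mm thick that rise 20 mm above its floor, and runs 140 mm along y, with open ends; its floor is 4 mm above the bench. The other bay, on the +x side, holds the filed carton. The carton is to stand with its length along y
- filed_center (a point): centre of a like carton (63 x 111 x 26 mm) that already stands on its long narrow side in the other bay of the rack, 63 mm +x of the empty bay's centre, its length along the rack's y, 63 mm high; loose, to be left alone
- tablet_bottle: white tablet bottle with a green band, 38 mm across, 68 mm high, loose; origin at the centre of its underside; to be left alone
- medicine_pots: stack of clear medicine pots, 46 mm across, 50 mm high, loose; origin at the centre of its underside; to be left alone

How it is judged:
On the way, in this order (a step that is already met when the one before it is completed fails the run):
1. the carton lies flat on the tread, its length along the step edge (within 17 degrees), let go (z of carton_center in the frame of turning_step between 0.058 and 0.068 m and x of carton_center in the frame of turning_step between -0.085 and 0.032 m and y of carton_center in the frame of turning_step between -0.05 and 0.05 m and angle between the z axis of carton_center and the z axis of turning_step, either way round below 0.1 rad and angle between the y axis of carton_center and the y axis of turning_step, either way round below 0.3 rad and contact force between the fingers and flat_carton below 0.2 N), for 0.2 s.
2. the carton stands on its long narrow side in the trough, at rest and let go (z of carton_center in the frame of turning_step between 0.031 and 0.041 m and x of carton_center in the frame of turning_step between 0.03 and 0.088 m and y of carton_center in the frame of turning_step between -0.06 and 0.06 m and angle between the x axis of carton_center and the z axis of turning_step, either way round below 0.15 rad and linear speed of flat_carton below 0.03 m/s and contact force between the fingers and flat_carton below 0.2 N), for 0.2 s.
At the end, for the whole second after the job is handed in: the carton stands on its long narrow side (upright within 7 degrees) on the floor of the rack's empty bay, between the rails, its middle within 35 mm of the bay's middle along the rails, released and at rest (x of carton_center in the frame of empty_bay between -0.016 and 0.016 m and y of carton_center in the frame of empty_bay between -0.035 and 0.035 m and z of carton_center in the frame of empty_bay between 0.027 and 0.037 m and angle between the x axis of carton_center and the z axis of empty_bay, either way round below 0.12 rad and angle between the y axis of carton_center and the y axis of empty_bay, either way round below 0.35 rad and linear speed of flat_carton below 0.03 m/s and contact force between the fingers and flat_carton below 0.2 N); the robot touches nothing.
It fails at once if the filed carton is shifted by more than 20 mm or tilted by more than 14 degrees (distance of filed_center from where it was at the start of the episode above 0.02 m or angle between the x axis of filed_center and the z axis of empty_bay, either way round above 0.25 rad).
It fails at once if the tablet bottle is shifted by more than 20 mm or tipped (distance of tablet_bottle from where it was at the start of the episode above 0.02 m or angle between tablet_bottle's own z axis and vertical above 0.3 rad).
It fails at once if the medicine pots are shifted by more than 20 mm or tipped (distance of medicine_pots from where it was at the start of the episode above 0.02 m or angle between medicine_pots's own z axis and vertical above 0.3 rad).
It also fails if it takes over 61 s, if anything falls off the work surface, if the arm or the gripper's body presses on something with over 40 N, if the wrist force passes 120 N, or if a joint passes its speed limit or range.

## Robot

A 7-joint arm with a two-finger parallel gripper is mounted at the origin on a cart in front of the work surface, level with it; the furniture and walls round the work are solid. World frame = base frame: x ahead of the robot, y to its left, z up, the work surface at z = 0. Lengths are in m, angles in rad, forces in N, time in s.
With the tool pointing down it reaches from about 0.35 to 0.9 m from the base axis. Payload 7.2 kg.
Tool frame: the origin (TCP) lies at the very end of the fingers, on their centre line; the grasp point (between the pads) lies 19 mm behind it (r.pinch_z is the distance from the TCP to the grasp point, in m); y points along the fingers, z is the direction in which the jaws open and shut, and the axes are right-handed (so a half turn about y gives the same grasp; the last joint's range is limited). The gripper opens to 88 mm and grips with 3 to 60 N. Pads are 20 mm wide; open, the fingers measure 115 mm over their backs; the gripper's body (75 mm by 178 mm) begins 61 mm behind the grasp point.
Start: joints at [-1.295, 0.411, -0.013, 1.596, 0.006, 1.134, -0.082], TCP at [0.211, 0.588, 0.223] pointing down, gripper open.
Joint ranges: [-2.95, 2.95], [-0.29, 1.99], [-1.47, 1.44], [0.14, 2.54], [-1.03, 4.17], [0.13, 1.85], [-2.86, 2.86]. Speed limits (rad/s): [2.39, 2.39, 3.01, 3.01, 3.14, 3.14, 3.14].

## Interface

Orientations are given as a rotation vector (axis times angle).
In Python, from station import observe, camera, r, search_frame, masks_of, pinpoint gives the robot as it stands. The module is installed in compiled form; this text tells all that it offers.
- The arm moves only by the tool drive_tool, never from a script. Its argument "plan" is a list of rows, each a list of 5 numbers: the closure, from 0 (fully open) to 1 (shut), then the shift along the tool's x, y, z in units of 200 mm (1.0 is 200 mm), then the turn about the tool's y in units of pi/2 rad (1.0 is pi/2 rad). In form: [[fingers, x, y, z, roll], ...]. A call has 1 to 10 rows; each row shifts and turns the commanded pose from where the row before left it, along the tool's axes as they then stand; what a row does not reach is not made up. A row lasts 1/12 s, in which the tool goes at most 41.7 mm and 7.16 degrees, less where a joint would pass 70% of its speed; a pose out of reach is approached as far as the arm can. A call with a number of a shift or a turn outside -1 to 1 is refused whole. A call with a gripper value outside its range is refused whole. The fingers move at their own pace and stop on an object; "newtons" is the grip in N (left out, the last holds). Time passes only in rows, so rows that do not move let the fingers close. It gives the time, the measured TCP pose, the force and the opening at its end, in the units of the state.
- observe(): the state, without advancing time (a new reading comes with each control period).
- camera(name): name is "scene" or "top"; returns a dict with "color" (420x560x3 uint8, blue, green, red), "K" (3x3 intrinsics, pixels), "R" (3x3) and "t" (3): a world point X has camera coordinates R X + t. Camera axes: x right, y down, z forward; pixel columns grow to the right and rows downward; lengths in m; the calibration is good to about 2 mm. A picture is of the moment at which its call begins. There is no depth.
- r.hand_in(): hands the job in, once; it reports no verdict.
Trained networks look in a picture, given as the dict that the camera call returned (one of the last four; its "shot" number tells which), for a name from the list of things; names that differ only in an ending like _2 or _b are one class to them, and where a whole thing is asked for, a point or a joint stands for the part that bears it (a point fixed in the world has none). Each returns a list of dicts, best first, with "score" (0 to 1); they miss things now and then, are a little off and sometimes report something else, mostly with a low value. They report only what shows in the picture. A call takes as long as a camera call.
- search_frame(picture, thing): "location" ([x, y, z] in m, in the coordinates of the camera as it stood for that picture, good to about 4 mm: the middle of the surface that is visible of it).
- masks_of(picture, thing): "mask" (420x560 bool, what is visible of it).
- pinpoint(picture, thing): "location" ([x, y, z] in m, in the coordinates of the camera as it stood for that picture, good to about 4 mm: a listed point, or the origin of a listed thing).
The state is a dict: "time": time; "joint_pos": joint angles; "qvel": joint speeds; "effort": joint torques, N m; "tcp_pos": TCP position; "ee_rot": TCP orientation; "ft_force": force on the tool from outside, world axes, zero at the start; "wrist_torque": the same for the moment, N m; "opening": finger opening in m.
Only numpy, scipy, OpenCV 4.12 (cv2) and the standard library are available. Lean on these libraries where they do the work, as an engineer would, in place of code of your own. Each camera call takes 0.05 s, during which the arm holds its last target.

## Working session

There is one attempt and no reset: what is moved stays moved. The work goes in short steps, Python scripts to look and compute and a tool call to move; the robot and the scene stay as the last step left them, time stands still between calls to the robot, and variables do not carry over. Pictures are saved under pics/ and viewed, and the job is handed in when it is done.

Besides the shell and the picture viewer there is one more tool, called after ">>>" as a command line: name --pt "numbers of a row" for each row, then --argument value for the rest. drive_tool: Moves the arm, as the interface text tells. Shifts and turns lie within -1 to 1; 1 stands for 200 mm of shift or pi/2 rad of turn. Its arguments: {"type":"object","properties":{"plan":{"type":"array","items":{"type":"array","items":{"type":"number","minimum":-1,"maximum":1}}},"newtons":{"type":"number"}},"required":["plan"]}

```bash
mkdir -p pics
cat > h.py <<'E'
from station import observe, camera, r, search_frame, masks_of, pinpoint
import numpy as np, cv2
from scipy.spatial.transform import Rotation as Ro
def w(p,l): return p["R"].T@(np.array(l)-p["t"])
def px(p,X):
    c=p["R"]@np.array(X)+p["t"]; q=p["K"]@c; return q[:2]/q[2]
def ray(p,uv,z):
    d=p["R"].T@np.linalg.inv(p["K"])@np.array([uv[0],uv[1],1.]); o=-p["R"].T@p["t"]
    return o+d*(z-o[2])/d[2]
E
python3 - <<'E'
from h import *
s=observe();print(s["time"],s["tcp_pos"],s["ee_rot"],Ro.from_rotvec(s["ee_rot"]).as_matrix().round(3),s["opening"])
for n in ["top","scene"]:
    p=camera(n);cv2.imwrite(f"pics/{n}0.png",p["color"])
    print(n,(-p["R"].T@p["t"]).round(3))
    for t in ["carton_center","turning_step","step_edge","empty_bay","filed_center","tablet_bottle","medicine_pots"]:
        print(t,[(round(float(d["score"]),2),w(p,d["location"]).round(4).tolist(),px(p,w(p,d["location"])).round().tolist()) for d in pinpoint(p,t)[:3]])
print(observe()["time"],r.pinch_z)
E
```

```text
0.0 [0.21050028 0.58794339 0.22180816] [-1.55552871  0.26986695 -0.26961009] [[ 0.942 -0.     0.337]
 [-0.337 -0.002  0.942]
 [ 0.    -1.    -0.002]] 0.08760288526685345
top [ 0.477 -0.043  1.177]
carton_center [(0.76, [0.4478, 0.1859, 0.0155], [180.0, 276.0])]
turning_step [(0.92, [0.4736, -0.0593, 0.0011], [285.0, 263.0]), (0.54, [0.5036, -0.0482, 0.0518], [280.0, 250.0])]
step_edge [(0.82, [0.5068, -0.0505, 0.0527], [281.0, 248.0])]
empty_bay [(0.68, [0.4886, -0.2755, 0.0061], [377.0, 255.0])]
filed_center [(0.9, [0.5467, -0.2726, 0.0312], [377.0, 230.0])]
tablet_bottle [(0.57, [0.7079, -0.2131, 0.0015], [347.0, 164.0])]
medicine_pots [(0.78, [0.6634, 0.1362, -0.0007], [202.0, 185.0])]
scene [ 0.118 -0.529  0.724]
carton_center [(0.57, [0.4524, 0.1963, 0.0034], [184.0, 191.0])]
turning_step [(0.91, [0.4729, -0.0595, -0.0031], [254.0, 245.0])]
step_edge [(0.92, [0.5034, -0.0503, 0.0483], [260.0, 221.0])]
empty_bay [(0.58, [0.4903, -0.2747, 0.0015], [328.0, 299.0])]
filed_center [(0.63, [0.5507, -0.2775, 0.0367], [351.0, 273.0])]
tablet_bottle [(0.6, [0.7091, -0.2091, -0.0005], [370.0, 227.0])]
medicine_pots [(0.53, [0.6645, 0.1369, -0.0029], [260.0, 168.0])]
0.8 0.0187
```

View images.

View pics/top0.png

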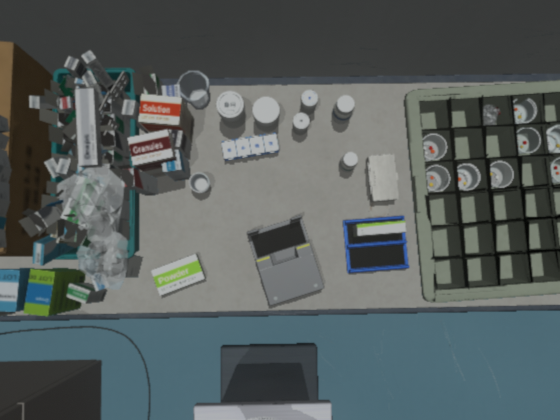

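View pics/scene0.png

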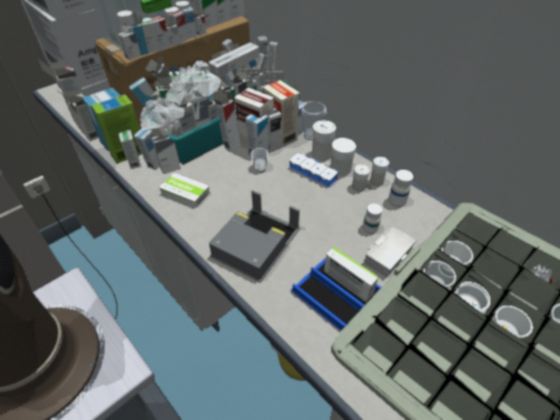

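Run:
```python
from h import *
p=camera("top")
im=p["color"].copy()
for t,z in [("carton_center",.026),("turning_step",.05),("empty_bay",.024),("filed_center",.063)]:
    for d in masks_of(p,t)[:1]:
        m=d["mask"].astype(np.uint8)
        c=max(cv2.findContours(m,0,2)[0],key=cv2.contourArea)
        b=cv2.boxPoints(cv2.minAreaRect(c)); W=np.array([ray(p,q,z)[:2] for q in b])
        print(t,round(float(d["score"]),2),b.round(1).tolist(),"ctr",W.mean(0).round(4),"edges",[(round(float(np.linalg.norm(e)),4),round(float(np.degrees(np.arctan2(e[1],e[0]))),1)) for e in np.diff(W,axis=0)])
np.save("top.npy",im)
a=cv2.resize(im[230:310,140:220],(400,400),interpolation=2);b=cv2.resize(im[210:310,240:340],(400,400),interpolation=2);
cv2.imwrite("pics/crop1.png",np.hstack([a,b]))
cv2.imwrite("pics/crop2.png",cv2.resize(im[205:285,335:415],(560,560),interpolation=2))
```

```text
carton_center 0.94 [[150.10000610351562, 269.1000061035156], [197.5, 252.3000030517578], [206.8000030517578, 278.70001220703125], [159.39999389648438, 295.3999938964844]] ctr [0.4532 0.1874] edges [(0.1151, -71.5), (0.0645, -160.8), (0.1147, 108.4)]
turning_step 0.98 [[245.8000030517578, 232.3000030517578], [300.70001220703125, 214.6999969482422], [324.29998779296875, 288.20001220703125], [269.5, 305.79998779296875]] ctr [ 0.4806 -0.0584] edges [(0.1314, -73.1), (0.1749, -163.4), (0.1299, 106.6)]
filed_center 0.76 [[352.70001220703125, 224.3000030517578], [405.29998779296875, 220.39999389648438], [406.20001220703125, 232.89999389648438], [353.6000061035156, 236.8000030517578]] ctr [ 0.5475 -0.2728] edges [(0.1199, -86.7), (0.0284, -177.9), (0.1196, 93.3)]
```

View pics/crop1.png

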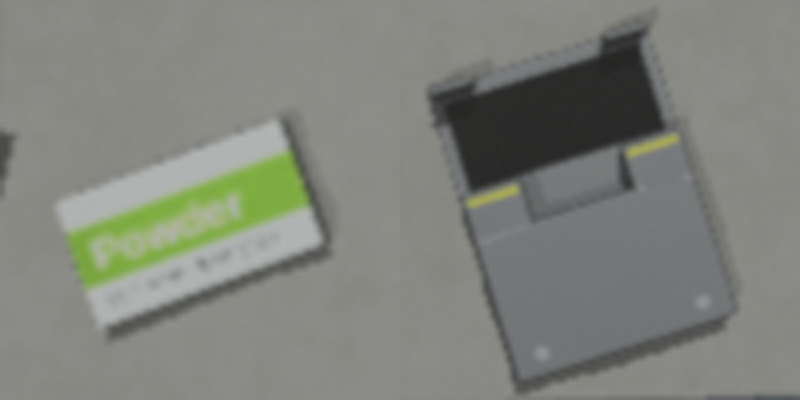

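View pics/crop2.png

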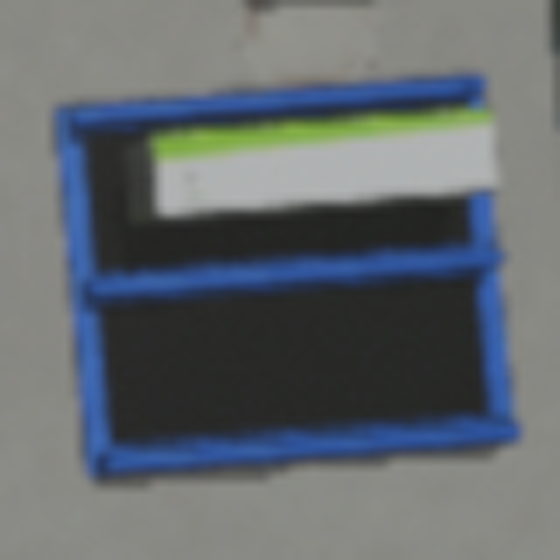

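Run:
```python
from h import *
p=camera("top")
def go(name,pts,off,k,z):
    W=np.array([ray(p,(off[0]+a/k-.5+.5/k,off[1]+b/k-.5+.5/k),z)[:2] for a,b in pts])
    print(name,W.round(4).tolist(),"ctr",W.mean(0).round(4),[(round(float(np.linalg.norm(e)),4),round(float(np.degrees(np.arctan2(e[1],e[0]))),1)) for e in np.diff(W,axis=0)])
go("carton",[(55,203),(278,120),(325,243),(103,327)],(140,230),5,.026)
go("edge",[(68,203),(278,138)],(240,210),4,.05)
go("tread",[(68,203),(278,138),(335,310),(118,382)],(240,210),4,.05)
go("rack mid rail",[(92,290),(492,262)],(335,205),7,.024)
go("rack low rail",[(95,470),(515,432)],(335,205),7,.024)
go("rack low rail top edge",[(115,437),(492,413)],(335,205),7,.024)
go("rack top",[(65,115),(480,85)],(335,205),7,.024)
go("filed",[(152,155),(492,115),(497,187),(157,215)],(335,205),7,.063)
```

```text
carton [[0.4626, 0.2515], [0.499, 0.1489], [0.4421, 0.1274], [0.4056, 0.2292]] ctr [0.4523 0.1892] [(0.1089, -70.5), (0.0609, -159.3), (0.1082, 109.7)]
edge [[0.4808, 0.0061], [0.5156, -0.1138]] ctr [ 0.4982 -0.0539] [(0.1248, -73.8)]
tread [[0.4808, 0.0061], [0.5156, -0.1138], [0.4179, -0.1439], [0.38, -0.0208]] ctr [ 0.4486 -0.0681] [(0.1248, -73.8), (0.1022, -162.9), (0.1289, 107.1)]
rack mid rail [[0.5106, -0.2053], [0.5176, -0.3392]] ctr [ 0.5141 -0.2723] [(0.1341, -87.0)]
rack low rail [[0.451, -0.2046], [0.461, -0.3448]] ctr [ 0.456  -0.2747] [(0.1405, -85.9)]
rack low rail top edge [[0.4617, -0.2116], [0.4674, -0.3373]] ctr [ 0.4646 -0.2744] [(0.1259, -87.4)]
rack top [[0.5691, -0.1979], [0.5769, -0.3374]] ctr [ 0.573  -0.2677] [(0.1397, -86.8)]
filed [[0.5526, -0.2204], [0.5637, -0.331], [0.5404, -0.3317], [0.5332, -0.2215]] ctr [ 0.5475 -0.2762] [(0.1111, -84.3), (0.0234, -178.2), (0.1105, 93.7)]
```

>>> drive_tool --pt "0 0.113 0 -0.151 0" --pt "0 0.113 0 -0.151 0" --pt "0 0.113 0 -0.151 0" --pt "0 0.113 0 -0.151 0" --pt "0 0.113 0 -0.151 0" --pt "0 0.113 0 -0.151 0" --pt "0 0.113 0 -0.151 0" --pt "0 0.113 0 -0.151 0" --pt "0 0 0 0 0.07" --pt "0 0 0 0 0.07" --newtons 12

```text
time: 1.93
tcp_pos: [0.3004, 0.298, 0.2232]
ee_rot: [-1.523, 0.448, -0.449]
ft_force: [-0.2, 0.6, 0.2]
opening: 0.0879
```

>>> drive_tool --pt "0 0 0 0 0.07" --pt "0 0 0 0 0.07" --pt "0 0 0 0 0.07" --pt "0 0 0 0 0.07" --pt "0 0 0 0 0.07" --pt "0 0 0 0 0.07" --pt "0 0 0 0 0"

```text
time: 2.52
tcp_pos: [0.2995, 0.3, 0.2228]
ee_rot: [-1.351, 0.953, -0.953]
ft_force: [-0.0, -0.1, -0.4]
opening: 0.0882
```

```bash
cat >> h.py <<'E'
def to(x,y,z,ang):
    s=observe(); M=Ro.from_rotvec(s["ee_rot"]).as_matrix()
    zz=np.degrees(np.arctan2(M[1,2],M[0,2]))
    d=np.array([x,y,z])-s["tcp_pos"]
    print("t",round(s["time"],2),"tcp",s["tcp_pos"].round(4),"zang",round(zz,2),"tilt",M[2].round(3),"open",round(s["opening"],4),"F",np.round(s["ft_force"],2))
    print("delta units xyz",(M.T@d/.2).round(4),"dist",round(float(np.linalg.norm(d)),4),"roll units",round((zz-ang)/90,4))
E
python3 - <<'E'
from h import *
to(.452,.188,.1,19.3)
E
```

```text
t 2.52 tcp [0.2995 0.3    0.2228] zang 19.62 tilt [-0. -1.  0.] open 0.0882 F [-0.02 -0.14 -0.41]
delta units xyz [0.7839 0.6141 0.5298] dist 0.2256 roll units 0.0035
```

>>> drive_tool --pt "0 0.131 0.102 0.088 0" --pt "0 0.131 0.102 0.088 0" --pt "0 0.131 0.102 0.088 0" --pt "0 0.131 0.102 0.088 0" --pt "0 0.131 0.102 0.088 0" --pt "0 0.131 0.102 0.088 0" --pt "0 0 0 0 0" --pt "0 0 0 0 0"

```text
time: 3.18
tcp_pos: [0.4526, 0.1864, 0.099]
ee_rot: [-1.356, 0.951, -0.95]
ft_force: [-0.2, 0.0, 0.3]
opening: 0.0876
```

Run:
```python
from h import *
to(.452,.188,.007,19.3)
p=camera("scene");cv2.imwrite("pics/s1.png",cv2.resize(p["color"][100:260,100:300],(800,640))[:600])
```

```text
t 3.18 tcp [0.4526 0.1864 0.099 ] zang 19.88 tilt [ 0.001 -1.    -0.003] open 0.0876 F [-0.23  0.01  0.29]
delta units xyz [-0.0093  0.4601  0.0011] dist 0.092 roll units 0.0064
```

View pics/s1.png

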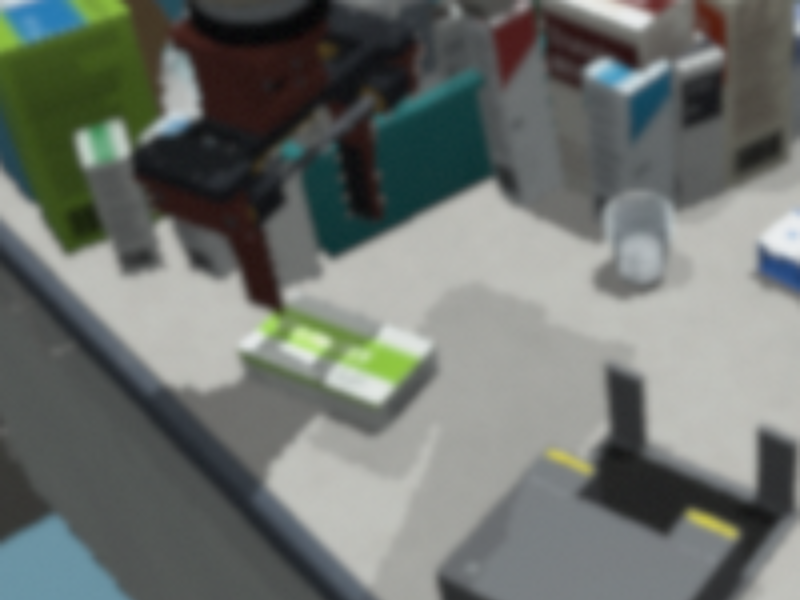

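The open fingers stand over the carton, one on each side of its width (carton at about (340,365) in the crop). I'll descend and grip.

>>> drive_tool --pt "0 -0.009 0.16 0 0" --pt "0 0 0.15 0 0" --pt "0 0 0.1 0 0" --pt "0 0 0.05 0 0" --pt "0.5 0 0 0 0" --pt "0.5 0 0 0 0" --pt "0.5 0 0 0 0" --pt "0.5 0 0 0 0" --pt "0.5 0 0 0 0" --pt "0.5 0 0 0 0"

```text
time: 4.07
tcp_pos: [0.4525, 0.1906, 0.0097]
ee_rot: [-1.351, 0.949, -0.95]
ft_force: [-1.3, -0.5, 7.8]
opening: 0.0634
```

Run:
```python
from h import *
to(.452,.188,.12,16.6)
a=np.radians(16.6);E=np.array([.503,-.0515]);T=E-45e-3*np.array([np.cos(a),np.sin(a)]);print(T)
to(T[0],T[1],.12,16.6)
```

```text
t 4.07 tcp [0.4525 0.1906 0.0097] zang 19.91 tilt [-0.001 -1.     0.002] open 0.0634 F [-1.27 -0.5   7.78]
delta units xyz [ 0.0108 -0.5517 -0.0054] dist 0.1104 roll units 0.0368
[ 0.45987548 -0.06435598]
t 4.07 tcp [0.4525 0.1906 0.0097] zang 19.91 tilt [-0.001 -1.     0.002] open 0.0634 F [-1.27 -0.5   7.78]
delta units xyz [ 1.2105 -0.5537 -0.3981] dist 0.2779 roll units 0.0368
```

>>> drive_tool --pt "0.5 0 -0.15 0 0" --pt "0.5 0 -0.2 0 0.037" --pt "0.5 0 -0.2 0 0" --pt "0.5 0 0 0 0"

```text
time: 4.4
tcp_pos: [0.4554, 0.1913, 0.1253]
ee_rot: [-1.322, 0.99, -0.996]
ft_force: [0.5, 0.7, -1.2]
opening: 0.0633
```

Run:
```python
from h import *
to(.45988,-.06436,.11,16.6)
p=camera("scene");cv2.imwrite("pics/s2.png",cv2.resize(p["color"][100:260,100:300],(800,640))[:600])
```

```text
t 4.4 tcp [0.4554 0.1913 0.1253] zang 16.51 tilt [-0.003 -1.     0.01 ] open 0.0633 F [ 0.51  0.68 -1.25]
delta units xyz [ 1.2321  0.0692 -0.3426] dist 0.2561 roll units -0.001
```

View pics/s2.png

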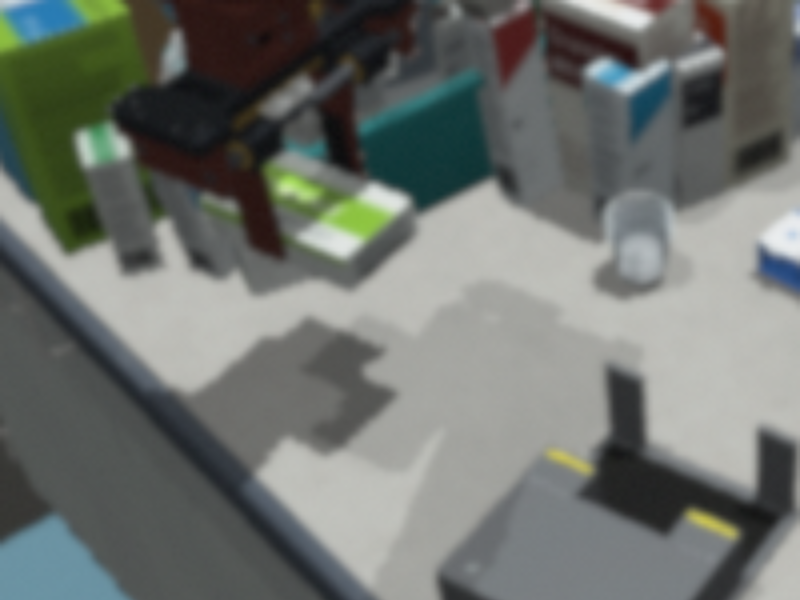

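The carton is held level between the fingers at about (330,230). Next it goes over the step.

>>> drive_tool --pt "0.5 0.1 0 -0.028 0" --pt "0.5 0.137 0 -0.038 0" --pt "0.5 0.137 0 -0.038 0" --pt "0.5 0.137 0 -0.038 0" --pt "0.5 0.137 0 -0.038 0" --pt "0.5 0.137 0 -0.038 0" --pt "0.5 0.137 0 -0.038 0" --pt "0.5 0.137 0 -0.038 0" --pt "0.5 0.137 0 -0.038 0" --pt "0.5 0.036 0 -0.01 0"

```text
time: 5.28
tcp_pos: [0.4555, -0.0702, 0.118]
ee_rot: [-1.332, 0.997, -0.998]
ft_force: [-0.8, -0.8, -1.6]
opening: 0.063
```

>>> drive_tool --pt "0.5 0 0 0 0" --pt "0.5 0 0 0 0"

```text
time: 5.45
tcp_pos: [0.456, -0.0654, 0.1179]
ee_rot: [-1.332, 0.995, -0.993]
ft_force: [-0.4, 0.7, 0.3]
opening: 0.0632
```

Run:
```python
from h import *
to(.45988,-.06436,.061,16.6)
p=camera("scene");cv2.imwrite("pics/s3.png",cv2.resize(p["color"][140:300,170:370],(800,640))[:600])
for n in ["carton_center"]: print([(d["score"],w(p,d["location"]).round(4)) for d in pinpoint(p,n)])
```

```text
t 5.45 tcp [ 0.456  -0.0654  0.1179] zang 16.53 tilt [-0.001 -1.    -0.001] open 0.0632 F [-0.44  0.7   0.35]
delta units xyz [0.0009 0.2843 0.0203] dist 0.057 roll units -0.0008
[(0.79, array([ 0.4568, -0.0583,  0.1134]))]
```

View pics/s3.png

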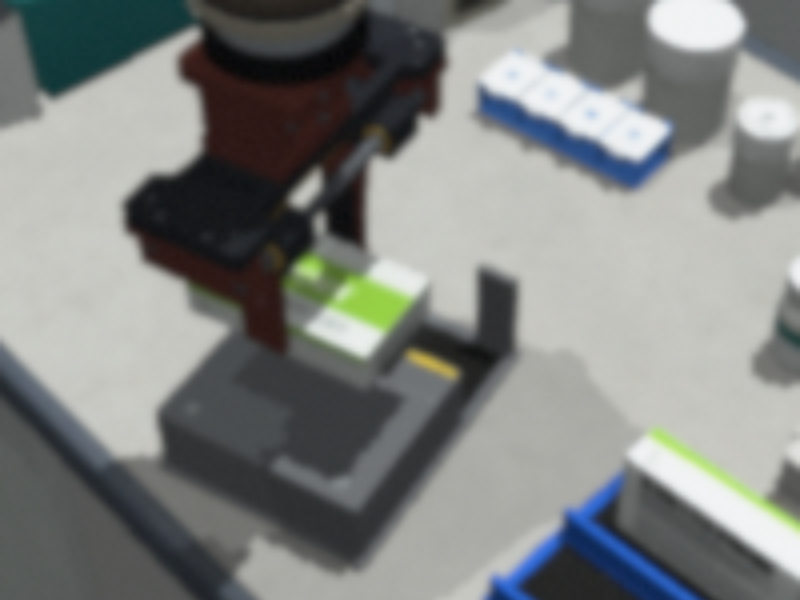

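The carton hangs level over the tread, clear of the yellow edge (425,360) and the plates. I'll lower it now.

>>> drive_tool --pt "0.5 0 0.1 0.02 0" --pt "0.5 0 0.1 0 0" --pt "0.5 0 0.05 0 0" --pt "0.5 0 0.025 0 0" --pt "0.5 0 0.01 0 0" --pt "0.5 0 0 0 0" --pt "0.5 0 0 0 0"

```text
time: 6.13
tcp_pos: [0.4606, -0.0645, 0.0618]
ee_rot: [-1.332, 0.993, -0.994]
ft_force: [-0.1, 0.3, -1.1]
opening: 0.0633
```

Run:
```python
from h import *
to(.45988,-.06436,.059,16.6)
p=camera("scene");cv2.imwrite("pics/s4.png",cv2.resize(p["color"][140:300,170:370],(800,640))[:600])
```

```text
t 6.13 tcp [ 0.4606 -0.0645  0.0618] zang 16.58 tilt [ 0.    -1.     0.001] open 0.0633 F [-0.06  0.3  -1.11]
delta units xyz [-0.0019  0.0139 -0.0032] dist 0.0029 roll units -0.0002
```

View pics/s4.png

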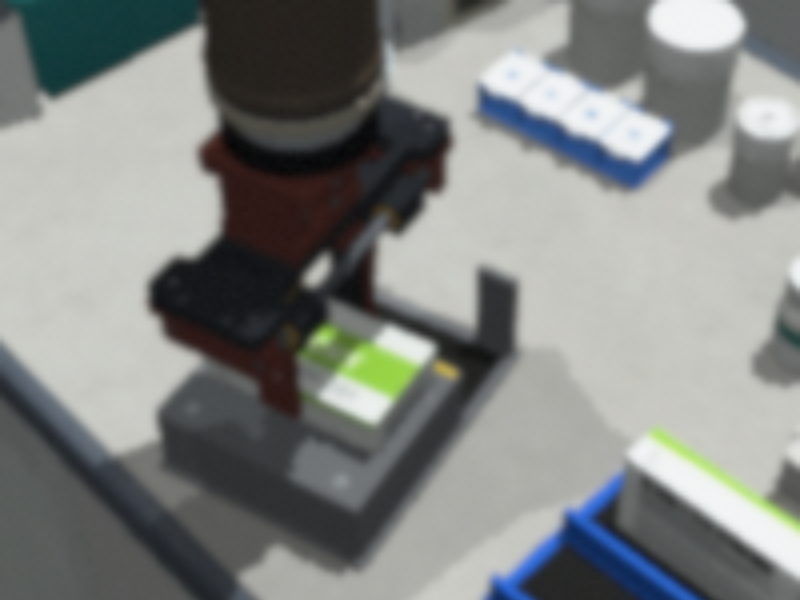

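>>> drive_tool --pt "0.5 0 0.006 0 0" --pt "0.5 0 0.005 0 0" --pt "0.5 0 0 0 0" --pt "0.5 0 0 0 0"

```text
time: 6.52
tcp_pos: [0.4606, -0.0647, 0.0596]
ee_rot: [-1.331, 0.993, -0.994]
ft_force: [-1.5, 0.8, 6.0]
opening: 0.0628
```

Contact shows on the force reading. I'll release, then raise.

>>> drive_tool --pt "0 0 0 0 0" --pt "0 0 0 0 0" --pt "0 0 0 0 0" --pt "0 0 0 0 0" --pt "0 0 0 0 0" --pt "0 0 -0.05 0 0" --pt "0 0 -0.15 0 0" --pt "0 0 -0.15 0 0" --pt "0 0 0 0 0"

```text
time: 7.27
tcp_pos: [0.4629, -0.0654, 0.1339]
ee_rot: [-1.327, 0.989, -0.998]
ft_force: [1.5, -0.2, 0.4]
opening: 0.0876
```

Run:
```python
from h import *
a=np.radians(16.6);E=np.array([.503,-.0515]);u=np.array([np.cos(a),np.sin(a)])
T=E-u*.112
to(T[0],T[1],.13,16.6)
for n in ["scene","top"]:
    p=camera(n);cv2.imwrite(f"pics/{n}5.png",cv2.resize(p["color"][140:300,170:370],(800,640))[:600])
    for d in pinpoint(p,"carton_center"):
        X=w(p,d["location"]);q=X[:2]-E; print(n,d["score"],X.round(4),"step frame x",q@u+.03,"y",q@[-u[1],u[0]])
```

```text
t 7.27 tcp [ 0.4629 -0.0654  0.1339] zang 16.52 tilt [ 0.002 -1.     0.007] open 0.0876 F [ 1.54 -0.2   0.39]
delta units xyz [-0.0087  0.0173 -0.3484] dist 0.0698 roll units -0.0009
scene 0.85 [ 0.4618 -0.0624  0.0573] step frame x -0.012609801861024297 y 0.0013595331884336908
```

View pics/scene5.png

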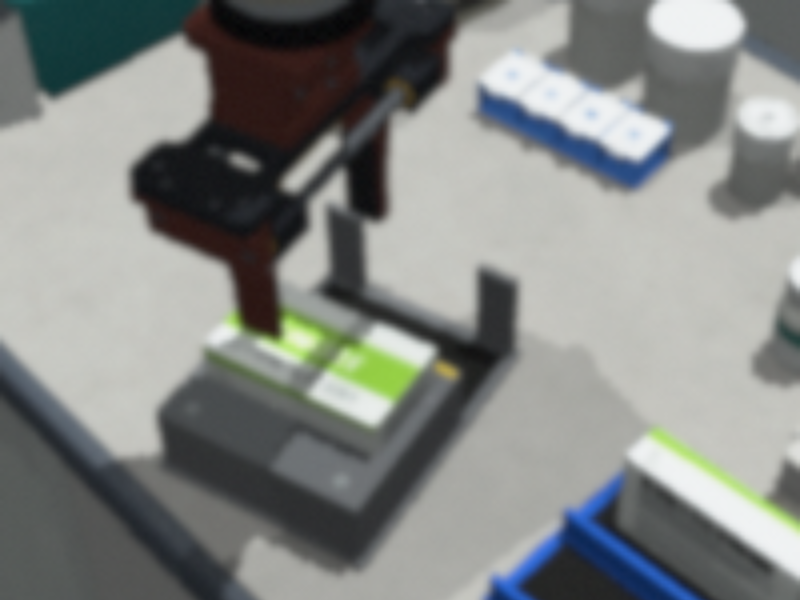

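The carton lies flat and let go on the tread, along the edge. I'll close the fingers, move back, and push from behind at its middle.

>>> drive_tool --pt "1 0 0 -0.08 0" --pt "1 0 0 -0.15 0" --pt "1 0 0 -0.12 0" --pt "1 0 0 0 0" --pt "1 0 0 0 0" --pt "1 0 0 0 0" --pt "1 0 0 0 0"

```text
time: 8.05
tcp_pos: [0.394, -0.0844, 0.1289]
ee_rot: [-1.333, 0.993, -0.993]
ft_force: [-0.5, 0.4, 0.5]
opening: 0.0448
```

Run:
```python
from h import *
a=np.radians(16.6);E=np.array([.503,-.0515]);u=np.array([np.cos(a),np.sin(a)])
T=E-u*.112
to(T[0],T[1],.06,16.6)
for n in ["scene","top"]:
    p=camera(n);cv2.imwrite(f"pics/{n}6.png",cv2.resize(p["color"][140:300,170:370],(800,640))[:600])
    print(px(p,observe()["tcp_pos"]))
    for d in pinpoint(p,"carton_center"):
        X=w(p,d["location"]);q=X[:2]-E; print(n,d["score"],X.round(4),"step frame x",q@u+.03,"y",q@[-u[1],u[0]])
```

```text
t 8.05 tcp [ 0.394  -0.0844  0.1289] zang 16.6 tilt [ 0. -1. -0.] open 0.0448 F [-0.55  0.35  0.55]
delta units xyz [-0.0021  0.3443  0.0095] dist 0.0689 roll units 0.0
[227.85951621 231.28972944]
scene 0.82 [ 0.4616 -0.0588  0.053 ] step frame x -0.011771668774739223 y 0.004871038601081801
[298.7561902  301.22625825]
top 0.93 [ 0.4583 -0.0672  0.0615] step frame x -0.01734916375166177 y -0.0023172461512748765
```

View pics/top6.png

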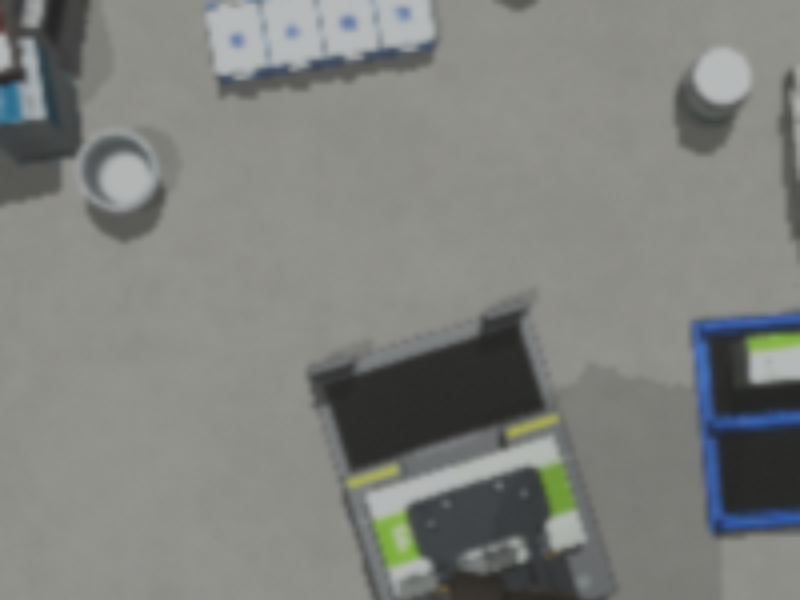

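View pics/scene6.png

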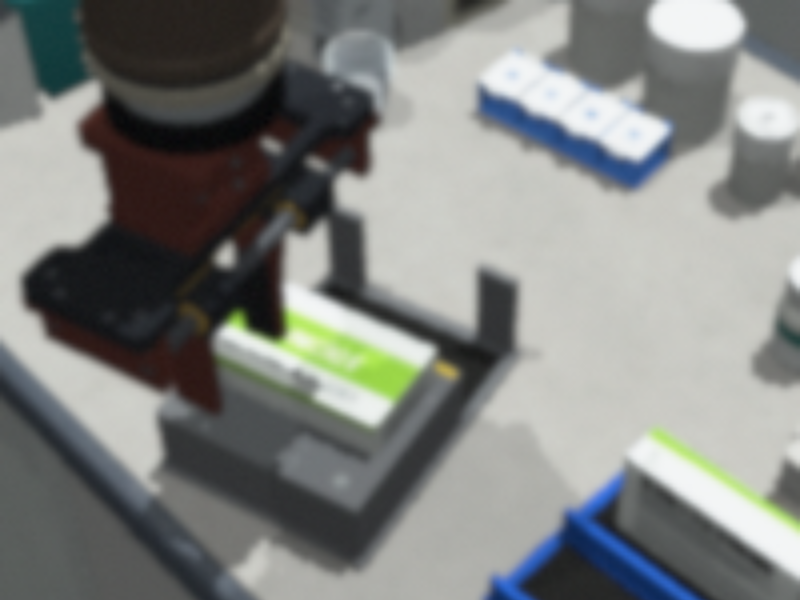

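The carton sits square to the yellow edge. The fingers are still closing, so I'll let them shut and then lower behind it.

>>> drive_tool --pt "1 0 0 0 0" --pt "1 0 0 0 0" --pt "1 0 0 0 0" --pt "1 0 0 0 0" --pt "1 0 0 0 0" --pt "1 0 0 0 0" --pt "1 0 0 0 0" --pt "1 0 0 0 0"

```text
time: 8.92
tcp_pos: [0.3931, -0.0846, 0.1291]
ee_rot: [-1.332, 0.994, -0.994]
ft_force: [-0.6, -0.3, 0.0]
opening: 0.0004
```

>>> drive_tool --pt "1 0 0.15 0 0" --pt "1 0 0.12 0 0" --pt "1 0 0.06 0 0" --pt "1 0 0.025 0 0" --pt "1 0 0 0 0" --pt "1 0 0 0 0"

```text
time: 9.42
tcp_pos: [0.3933, -0.0848, 0.0584]
ee_rot: [-1.332, 0.994, -0.994]
ft_force: [0.4, 0.2, -0.4]
opening: 0.0003
```

Run:
```python
from h import *
a=np.radians(16.6);E=np.array([.503,-.0515]);u=np.array([np.cos(a),np.sin(a)])
s=observe();q=s["tcp_pos"][:2]-E;print("tool step x",q@u+.03,"y",q@[-u[1],u[0]])
to(.4,-.08,.06,16.6)
p=camera("scene");cv2.imwrite(f"pics/s7.png",cv2.resize(p["color"][140:300,170:370],(800,640))[:600])
```

```text
tool step x -0.08461731642284917 y -0.0005837137849218864
t 9.42 tcp [ 0.3933 -0.0848  0.0584] zang 16.56 tilt [ 0. -1. -0.] open 0.0003 F [ 0.43  0.23 -0.43]
delta units xyz [-0.0135 -0.0082  0.0388] dist 0.0084 roll units -0.0005
```

View pics/s7.png

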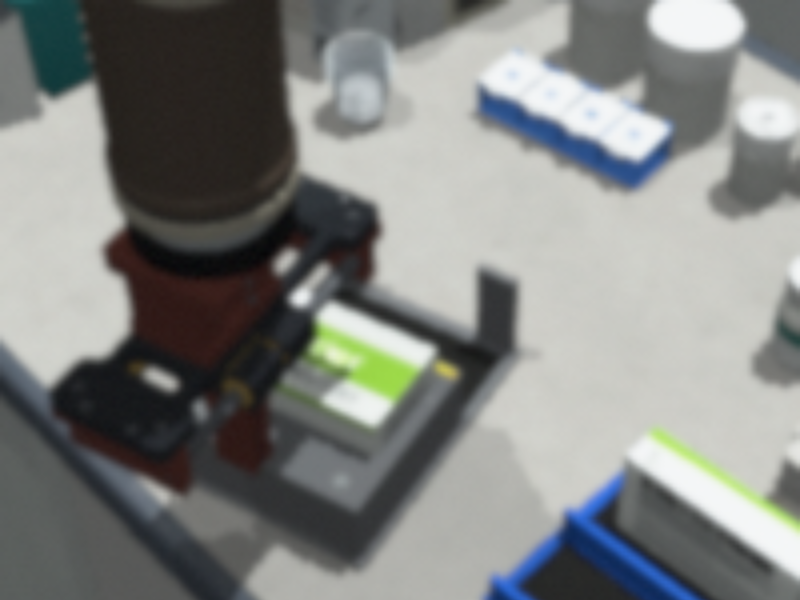

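>>> drive_tool --pt "1 0 0 0.03 0" --pt "1 0 0 0.03 0" --pt "1 0 0 0.025 0" --pt "1 0 0 0.015 0" --pt "1 0 0 0.015 0" --pt "1 0 0 0.015 0" --pt "1 0 0 0.015 0" --pt "1 0 0 0.015 0" --pt "1 0 0 0.015 0" --pt "1 0 0 0.015 0"

```text
time: 10.3
tcp_pos: [0.4294, -0.0738, 0.0579]
ee_rot: [-1.333, 0.994, -0.993]
ft_force: [-1.1, -0.5, 0.9]
opening: 0.0008
```

>>> drive_tool --pt "1 0 0 0.015 0" --pt "1 0 0 0.015 0" --pt "1 0 0 0.015 0" --pt "1 0 0 0.015 0" --pt "1 0 0 0.015 0"

```text
time: 10.72
tcp_pos: [0.4442, -0.0694, 0.058]
ee_rot: [-1.332, 0.993, -0.994]
ft_force: [-0.4, -0.6, -0.9]
opening: 0.0004
```

Run:
```python
from h import *
a=np.radians(16.6);E=np.array([.503,-.0515]);u=np.array([np.cos(a),np.sin(a)])
s=observe();q=s["tcp_pos"][:2]-E;print("tool step x",q@u+.03,"y",q@[-u[1],u[0]],s["time"],s["ft_force"])
for n in ["scene","top"]:
    p=camera(n);cv2.imwrite(f"pics/{n}8.png",cv2.resize(p["color"][140:300,170:370],(800,640))[:600])
    for d in pinpoint(p,"carton_center"):
        X=w(p,d["location"]);q=X[:2]-E; print(n,d["score"],X.round(4),"step frame x",q@u+.03,"y",q@[-u[1],u[0]])
```

```text
tool step x -0.03143488935947215 y -0.00039994844149038284 10.7167 [-0.42858554 -0.56160401 -0.88542336]
scene 0.6 [ 0.4836 -0.0513  0.0527] step frame x 0.011418235995496177 y 0.005739842926474694
top 0.59 [ 0.4814 -0.0623  0.0641] step frame x 0.006245071540083295 y -0.004208521705128598
```

View pics/scene8.png

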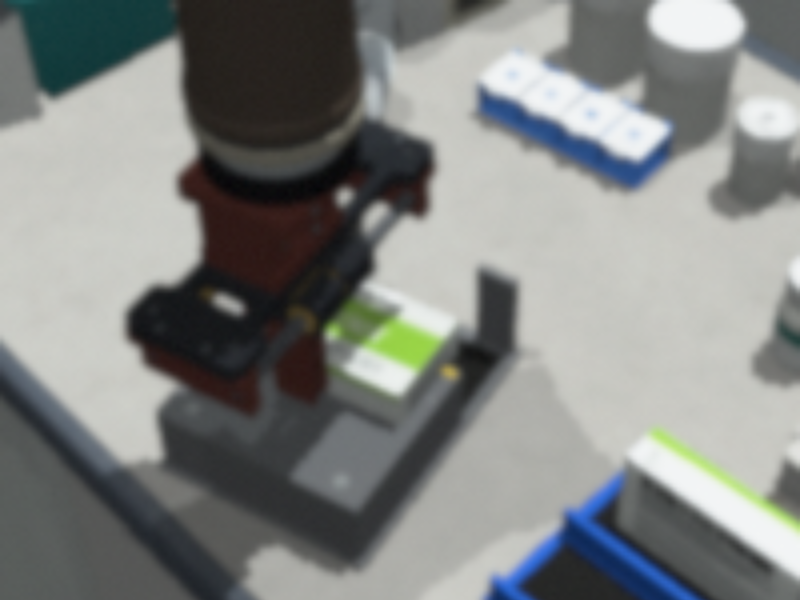

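View pics/top8.png

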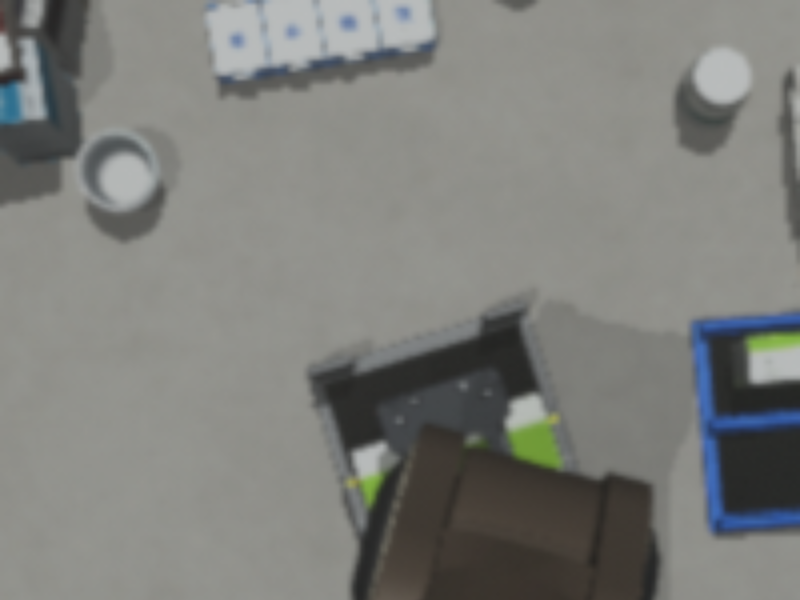

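The push is straight: the carton overhangs the edge evenly, about 17–20 mm short of balance. I'll continue at the same speed.

>>> drive_tool --pt "1 0 0 0.015 0" --pt "1 0 0 0.015 0" --pt "1 0 0 0.015 0" --pt "1 0 0 0.015 0" --pt "1 0 0 0.015 0" --pt "1 0 0 0.015 0" --pt "1 0 0 0.015 0" --pt "1 0 0 0.01 0" --pt "1 0 0 0 0"

```text
time: 11.67
tcp_pos: [0.4666, -0.0628, 0.0581]
ee_rot: [-1.332, 0.993, -0.994]
ft_force: [-0.0, -0.1, -0.1]
opening: 0.0001
```

Run:
```python
from h import *
a=np.radians(16.6);E=np.array([.503,-.0515]);u=np.array([np.cos(a),np.sin(a)])
s=observe();q=s["tcp_pos"][:2]-E;print("tool step x",q@u+.03,"y",q@[-u[1],u[0]],s["time"],s["ft_force"])
for n in ["scene","top"]:
    p=camera(n);cv2.imwrite(f"pics/{n}9.png",cv2.resize(p["color"][140:300,170:370],(800,640))[:600])
    for d in pinpoint(p,"carton_center"):
        X=w(p,d["location"]);q=X[:2]-E; print(n,d["score"],X.round(4),"step frame x",q@u+.03,"y",q@[-u[1],u[0]])
```

```text
tool step x -0.008060255384397218 y -0.0004218717490734996 11.6667 [-0.01809802 -0.08236882 -0.08912756]
scene 0.88 [ 0.5099 -0.0423  0.0541] step frame x 0.03927411883502847 y 0.006797535399108349
```

View pics/scene9.png

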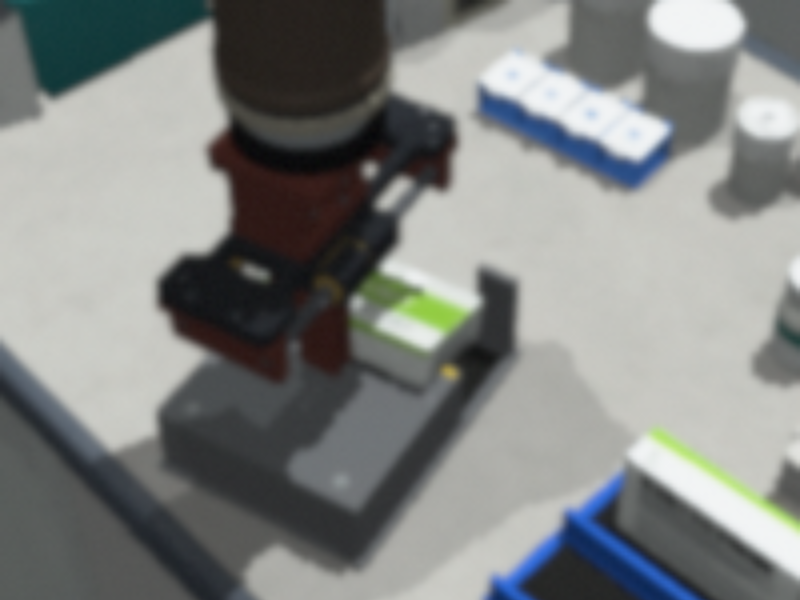

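Still flat on the tread, near balance. I'll nudge in small steps.

>>> drive_tool --pt "1 0 0 0.012 0" --pt "1 0 0 0.012 0"

```text
time: 12.03
tcp_pos: [0.4707, -0.0616, 0.0581]
ee_rot: [-1.332, 0.994, -0.994]
ft_force: [0.1, -0.3, 0.7]
opening: -0.0001
```

```bash
cat > look.py <<'E'
from h import *
import sys
a=np.radians(16.6);E=np.array([.503,-.0515]);u=np.array([np.cos(a),np.sin(a)])
s=observe();q=s["tcp_pos"][:2]-E;print("tool step x",q@u+.03,"y",q@[-u[1],u[0]],s["time"],s["ft_force"])
for n in ["scene"]:
    p=camera(n);cv2.imwrite(f"pics/{n}{sys.argv[1]}.png",cv2.resize(p["color"][140:300,170:370],(800,640))[:600])
    for d in pinpoint(p,"carton_center"):
        X=w(p,d["location"]);q=X[:2]-E; print(n,d["score"],X.round(4),"step frame x",q@u+.03,"y",q@[-u[1],u[0]])
E
python3 look.py 10
```

```text
tool step x -0.0038411621292594247 y -0.00042362300150146495 12.0333 [ 0.05873914 -0.31290817  0.74559543]
scene 0.8 [ 0.5195 -0.042   0.0257] step frame x 0.048554047398765746 y 0.0043855510110248274
```

View pics/scene10.png

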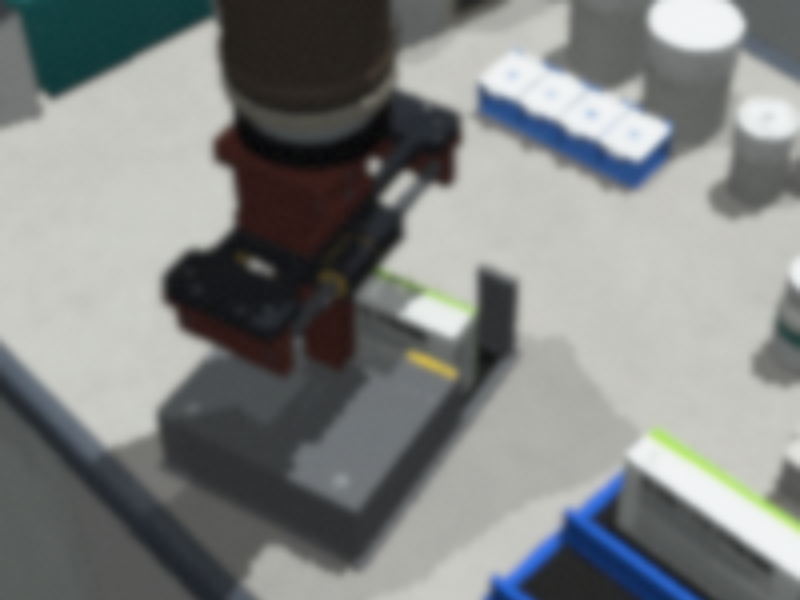

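The carton has tipped and stands in the trough (top face at about (430,305)). I'll back off, rise, and set the opening to about half.

>>> drive_tool --pt "1 0 0 -0.05 0" --pt "1 0 -0.1 -0.05 0" --pt "1 0 -0.2 0 0" --pt "0.45 0 -0.2 -0.15 0" --pt "0.45 0 0 -0.15 0" --pt "0.45 0 0 0 0" --pt "0.45 0 0 0 0" --pt "0.45 0 0 0 0"

```text
time: 12.8
tcp_pos: [0.3986, -0.0828, 0.1513]
ee_rot: [-1.331, 0.993, -0.994]
ft_force: [-0.4, 0.6, -0.2]
opening: 0.0306
```

```bash
python3 look.py 11
python3 - <<'E'
from h import *
p=camera("top");cv2.imwrite("pics/top11.png",cv2.resize(p["color"][205:285,235:335],(800,640))[:600])
a=np.radians(16.6);E=np.array([.503,-.0515]);u=np.array([np.cos(a),np.sin(a)])
for d in pinpoint(p,"carton_center"):
    X=w(p,d["location"]);q=X[:2]-E; print(d["score"],X.round(4),q@u+.03,q@[-u[1],u[0]])
for d in masks_of(p,"carton_center")[:1]:
    m=d["mask"].astype(np.uint8)
    c=max(cv2.findContours(m,0,2)[0],key=cv2.contourArea)
    b=cv2.boxPoints(cv2.minAreaRect(c)); W=np.array([ray(p,q,.067)[:2] for q in b])
    print(b.round(1).tolist(),W.mean(0),[(round(float(np.linalg.norm(e)),4),round(float(np.degrees(np.arctan2(e[1],e[0]))),1)) for e in np.diff(W,axis=0)])
print(observe()["opening"])
E
```

```text
tool step x -0.0789914543256593 y -0.00016845118975094767 12.8 [-0.40799565  0.6341962  -0.17204537]
scene 0.86 [ 0.5208 -0.0395  0.0295] step frame x 0.05050050066847975 y 0.006454325743660045
0.97 [ 0.5171 -0.0519  0.036 ] 0.04337104761878375 -0.004434421498401077
0.04741967117304123
```

View pics/scene11.png

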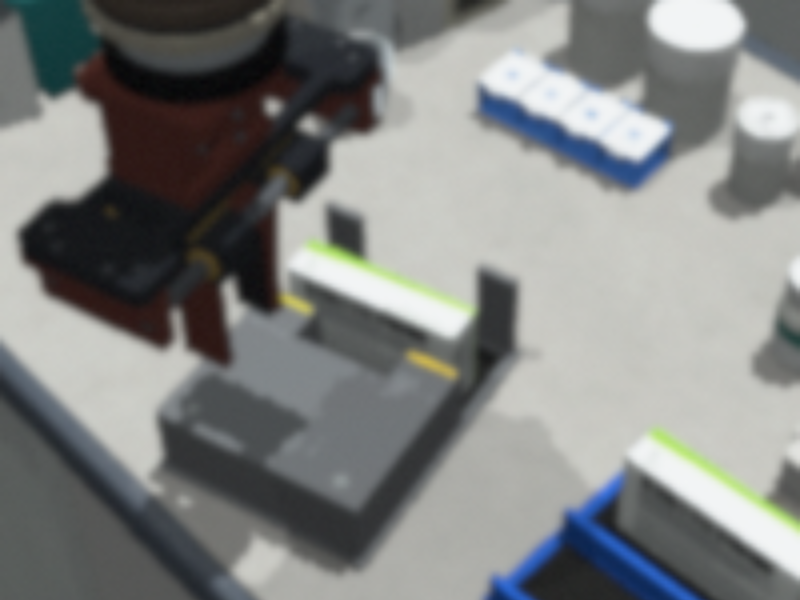

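View pics/top11.png

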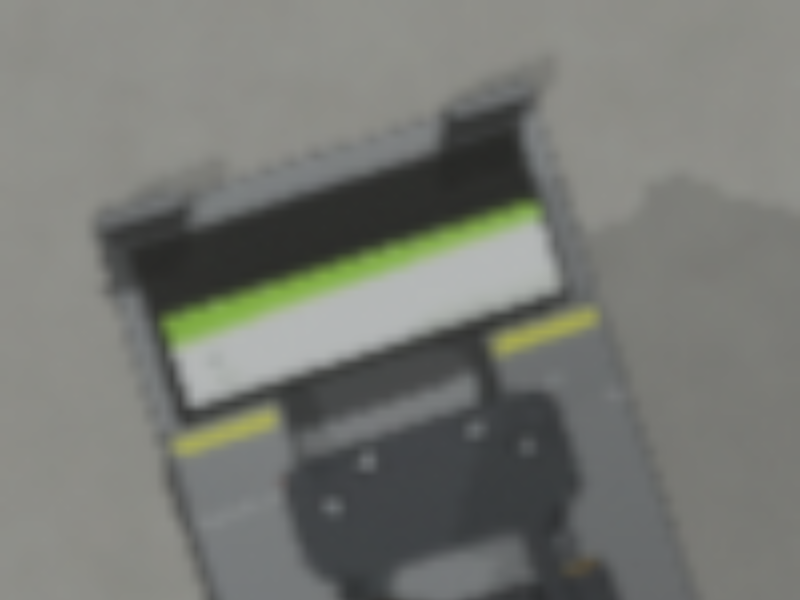

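Run:
```python
from h import *
p=camera("top")
W=np.array([ray(p,(235+a/8-.44,205+b/8-.44),.067)[:2] for a,b in [(163,325),(535,203),(562,290),(187,408)]])
print(W,W.mean(0),[(round(float(np.linalg.norm(e)),4),round(float(np.degrees(np.arctan2(e[1],e[0]))),1)) for e in np.diff(W,axis=0)])
c=W.mean(0)
a=np.radians(16.6);E=np.array([.503,-.0515]);u=np.array([np.cos(a),np.sin(a)])
q=c-E;print("step",q@u+.03,q@[-u[1],u[0]])
to(c[0],c[1],.13,16.9)
```

```text
[[ 0.51470897  0.00866288]
 [ 0.54714507 -0.09612824]
 [ 0.52259205 -0.10320115]
 [ 0.49143505  0.00225805]] [ 0.51897028 -0.04710211] [(0.1097, -72.8), (0.0256, -163.9), (0.11, 106.5)]
step 0.046561108702818266 -0.00034793025277813033
t 13.1 tcp [ 0.3988 -0.0829  0.1509] zang 16.59 tilt [ 0.    -1.    -0.001] open 0.0479 F [-0.71  0.26  0.52]
delta units xyz [-1.000e-04  1.037e-01  6.272e-01] dist 0.1271 roll units -0.0034
```

>>> drive_tool --pt "0.45 0 0 0.13 0" --pt "0.45 0 0 0.18 0" --pt "0.45 0 0 0.18 0" --pt "0.45 0 0 0.14 0" --pt "0.45 0 0 0 0" --pt "0.45 0 0.1 0 0" --pt "0.45 0 0.15 0 0" --pt "0.45 0 0 0 0" --pt "0.45 0 0 0 0"

```text
time: 13.85
tcp_pos: [0.5178, -0.0473, 0.1003]
ee_rot: [-1.335, 0.997, -0.992]
ft_force: [-0.0, 0.0, 0.4]
opening: 0.0482
```

```bash
python3 look.py 12; python3 -c "
from h import *
to(.5199,-.0468,.032,16.6)"
```

```text
tool step x 0.04540982137496314 y -0.00025342548988371155 13.85 [-0.00689888  0.02329419  0.38647672]
scene 0.89 [ 0.5178 -0.041   0.0302] step frame x 0.04720586037695606 y 0.005793621188983816
t 13.95 tcp [ 0.5197 -0.0474  0.1023] zang 16.55 tilt [ 0. -1.  0.] open 0.0483 F [ 1.02 -0.45  0.5 ]
delta units xyz [-0.0027  0.3515  0.0016] dist 0.0703 roll units -0.0006
```

View pics/scene12.png

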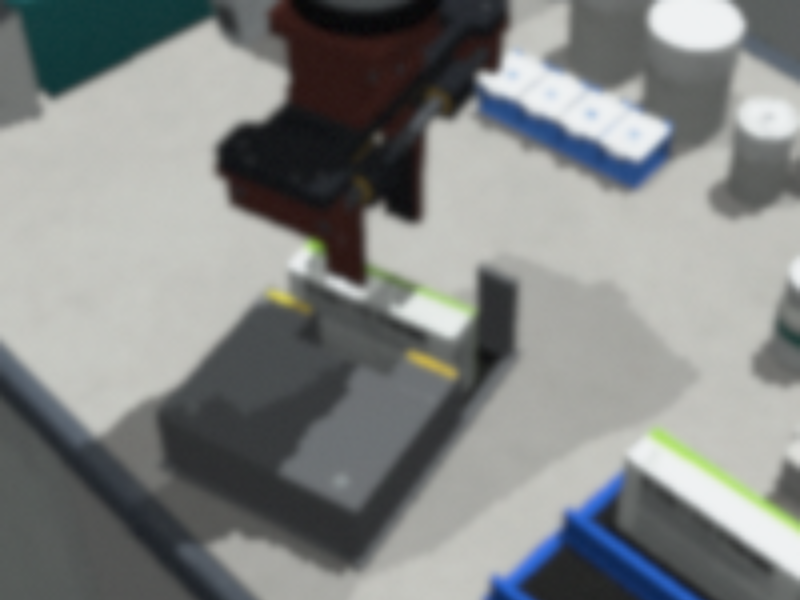

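The fingers straddle the carton in line with the notch. I'll descend.

>>> drive_tool --pt "0.45 0 0.1 0 0" --pt "0.45 0 0.08 0 0" --pt "0.45 0 0.06 0 0" --pt "0.45 0 0.06 0 0" --pt "0.45 0 0.045 0 0" --pt "0.45 0 0 0 0"

```text
time: 14.45
tcp_pos: [0.5193, -0.047, 0.0321]
ee_rot: [-1.332, 0.994, -0.993]
ft_force: [0.0, 0.1, -0.3]
opening: 0.0485
```

```bash
python3 look.py 13; python3 -c "
from h import *
to(.5199,-.0468,.032,16.6)"
```

```text
tool step x 0.04690729777155549 y -0.00032385644900970786 14.45 [ 0.04621009  0.11118101 -0.32051226]
scene 0.79 [ 0.5189 -0.0411  0.0282] step frame x 0.04820248683531144 y 0.005452912041662764
t 14.55 tcp [ 0.5199 -0.0472  0.0332] zang 16.56 tilt [ 0.    -1.     0.001] open 0.048 F [-0.16  0.24  0.21]
delta units xyz [-0.0019  0.0059  0.0005] dist 0.0013 roll units -0.0004
```

View pics/scene13.png

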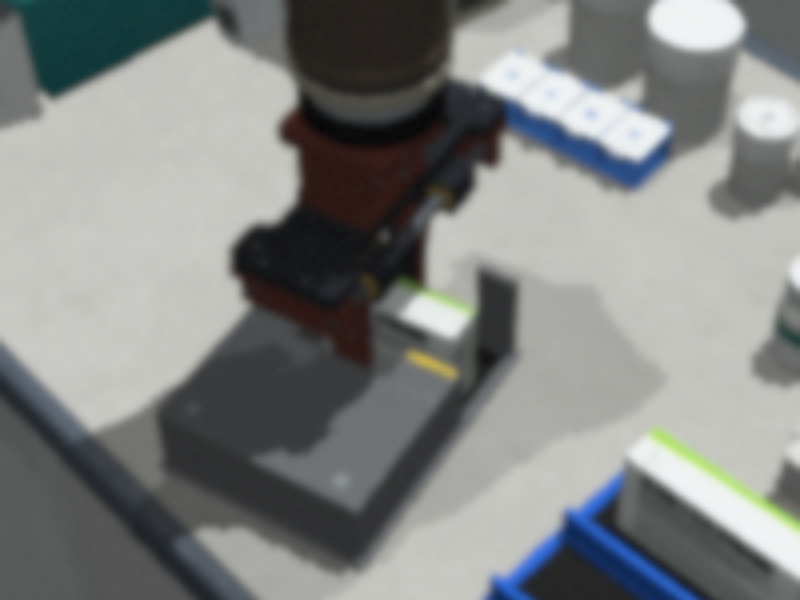

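Down in the notch with no contact force. Gripping.

>>> drive_tool --pt "0.9 0 0 0 0" --pt "0.9 0 0 0 0" --pt "0.9 0 0 0 0" --pt "0.9 0 0 0 0" --pt "0.9 0 0 0 0" --pt "0.9 0 0 0 0" --pt "0.9 0 0 0 0" --newtons 12

```text
time: 15.13
tcp_pos: [0.5198, -0.047, 0.0328]
ee_rot: [-1.332, 0.993, -0.994]
ft_force: [-0.5, 1.4, 5.8]
opening: 0.0259
```

>>> drive_tool --pt "0.9 0 -0.1 0 0" --pt "0.9 0 -0.18 0 0" --pt "0.9 0 -0.18 0 0" --pt "0.9 0 -0.14 0 0.07" --pt "0.9 0 0 0 0.07" --pt "0.9 0 0 0 0" --pt "0.9 0 0 0 0"

```text
time: 15.72
tcp_pos: [0.5191, -0.0467, 0.1521]
ee_rot: [-1.243, 1.156, -1.155]
ft_force: [-0.7, 0.3, -1.2]
opening: 0.0262
```

```bash
python3 look.py 14; python3 -c "
from h import *
to(.4893,-.2745,.15,3.3)"
```

```text
tool step x 0.04675862089571077 y 3.267951063798149e-06 15.7167 [-0.67602922  0.32316954 -1.23138967]
scene 0.85 [ 0.5195 -0.0401  0.1456] step frame x 0.04907433562363567 y 0.006222264374823029
t 15.82 tcp [ 0.5186 -0.0468  0.1513] zang 4.18 tilt [ 0.    -1.    -0.002] open 0.0261 F [ 0.08  0.53 -0.59]
delta units xyz [ 1.1246  0.007  -0.229 ] dist 0.2295 roll units 0.0098
```

View pics/scene14.png

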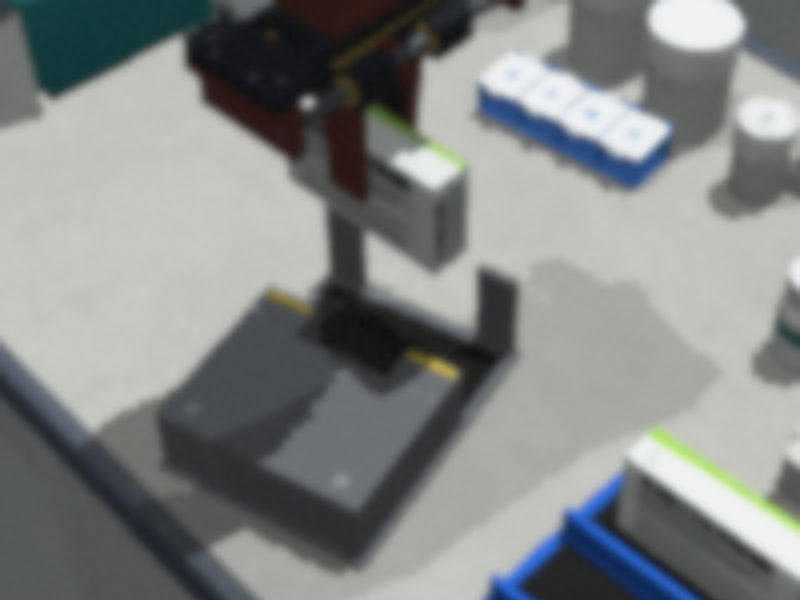

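The carton is held upright and level, clear of the plates. Next it goes over the bay.

>>> drive_tool --pt "0.9 0.1 0 -0.02 0.01" --pt "0.9 0.165 0 -0.034 0" --pt "0.9 0.165 0 -0.034 0" --pt "0.9 0.165 0 -0.034 0" --pt "0.9 0.165 0 -0.034 0" --pt "0.9 0.165 0 -0.034 0" --pt "0.9 0.125 0 -0.026 0" --pt "0.9 0.07 0 -0.015 0" --pt "0.9 0 0 0 0" --pt "0.9 0 0 0 0"

```text
time: 16.65
tcp_pos: [0.4847, -0.2736, 0.1512]
ee_rot: [-1.235, 1.172, -1.168]
ft_force: [0.3, -0.1, -1.5]
opening: 0.0259
```

>>> drive_tool --pt "0.9 0 0.12 0 0" --pt "0.9 0 0.13 0 0" --pt "0.9 0 0 0 0"

```text
time: 16.9
tcp_pos: [0.4837, -0.2697, 0.098]
ee_rot: [-1.238, 1.174, -1.161]
ft_force: [-0.7, 0.3, -1.0]
opening: 0.0257
```

```bash
python3 -c "
from h import *
to(.4893,-.2745,.034,3.3)
p=camera('scene');cv2.imwrite('pics/s15.png',cv2.resize(p['color'][190:350,250:450],(800,640))[:600])
print([(d['score'],w(p,d['location']).round(4)) for d in pinpoint(p,'carton_center')],[(d['score'],w(p,d['location']).round(4)) for d in pinpoint(p,'empty_bay')])
p=camera('top');cv2.imwrite('pics/t15.png',cv2.resize(p['color'][190:310,310:460],(800,640))[:600])
"
```

```text
t 16.9 tcp [ 0.4837 -0.2697  0.098 ] zang 3.28 tilt [-0.004 -1.    -0.006] open 0.0257 F [-0.71  0.25 -1.03]
delta units xyz [0.0269 0.3196 0.0288] dist 0.0644 roll units -0.0002
[(0.69, array([ 0.4856, -0.2651,  0.0913])), (0.58, array([ 0.6676,  0.1417, -0.0037]))] [(0.89, array([ 0.4904, -0.2731,  0.0019]))]
```

View pics/s15.png

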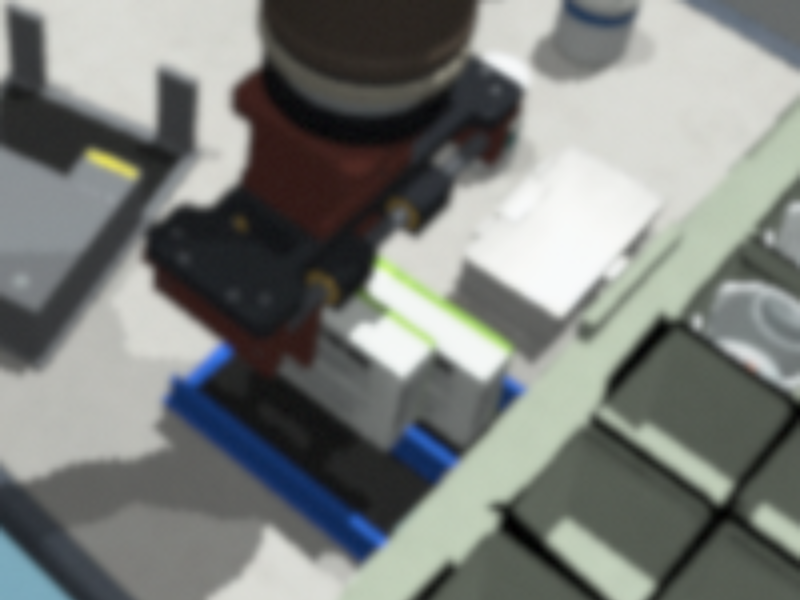

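View pics/t15.png

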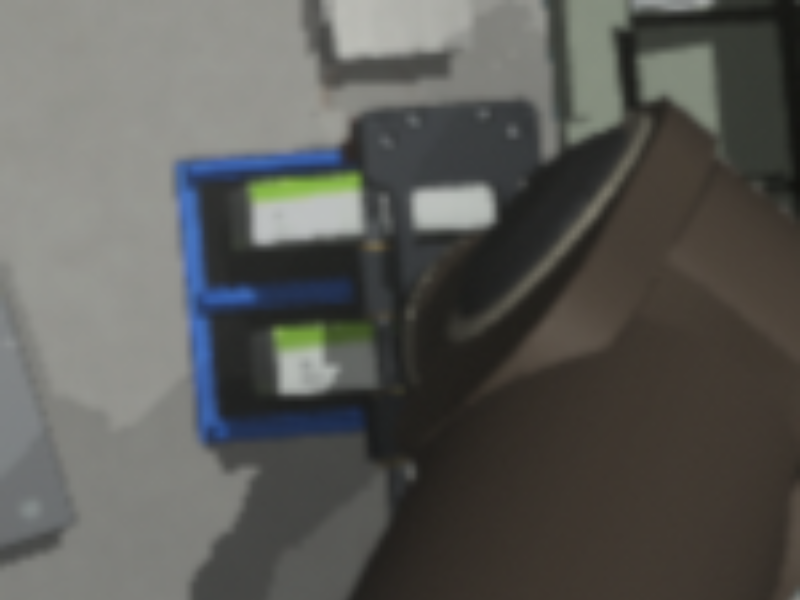

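The carton is above the empty bay, about 5 mm off centre. I'll correct that while lowering.

>>> drive_tool --pt "0.9 0.027 0 0.029 0" --pt "0.9 0 0 0 0" --pt "0.9 0 0.1 0 0" --pt "0.9 0 0.1 0 0" --pt "0.9 0 0.06 0 0" --pt "0.9 0 0.035 0 0" --pt "0.9 0 0 0 0" --pt "0.9 0 0 0 0"

```text
time: 17.77
tcp_pos: [0.4918, -0.2786, 0.0437]
ee_rot: [-1.234, 1.17, -1.17]
ft_force: [-0.3, 0.2, -1.4]
opening: 0.0262
```

```bash
python3 -c "
from h import *
to(.4893,-.2745,.033,3.3)
p=camera('scene');cv2.imwrite('pics/s16.png',cv2.resize(p['color'][190:350,250:450],(800,640))[:600])
"
```

```text
t 17.77 tcp [ 0.4918 -0.2786  0.0437] zang 3.06 tilt [ 0. -1. -0.] open 0.0262 F [-0.29  0.22 -1.4 ]
delta units xyz [-0.0213  0.0533 -0.0116] dist 0.0117 roll units -0.0027
```

View pics/s16.png

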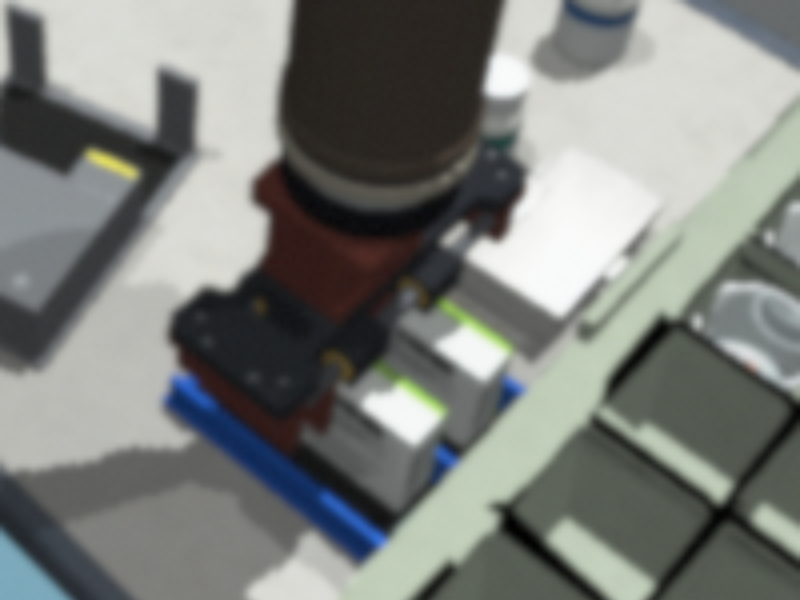

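>>> drive_tool --pt "0.9 -0.015 0.02 -0.011 0" --pt "0.9 0 0.02 0 0" --pt "0.9 0 0.012 0 0" --pt "0.9 0 0 0 0" --pt "0.9 0 0 0 0"

```text
time: 18.23
tcp_pos: [0.4894, -0.2755, 0.0329]
ee_rot: [-1.234, 1.17, -1.17]
ft_force: [-0.0, 0.7, -0.8]
opening: 0.0257
```

```bash
python3 -c "
from h import *
to(.4893,-.2745,.033,3.3)
"
```

```text
t 18.23 tcp [ 0.4894 -0.2755  0.0329] zang 3.07 tilt [-0. -1. -0.] open 0.0257 F [-0.02  0.73 -0.78]
delta units xyz [-0.0048 -0.0003 -0.0001] dist 0.001 roll units -0.0025
```

>>> drive_tool --pt "0.9 0 0.006 0 0" --pt "0.9 0 0 0 0" --pt "0.9 0 0 0 0"

```text
time: 18.48
tcp_pos: [0.4895, -0.2756, 0.0325]
ee_rot: [-1.234, 1.169, -1.17]
ft_force: [-1.7, 1.2, 7.7]
opening: 0.0262
```

Seated on the floor (about 8 N). I'll open partway so the finger stays clear of the filed carton, then rise.

>>> drive_tool --pt "0.5 0 0 0 0" --pt "0.5 0 0 0 0" --pt "0.5 0 0 0 0" --pt "0.5 0 0 0 0" --pt "0.5 0 -0.03 0 0" --pt "0.5 0 -0.1 0 0" --pt "0.5 0 -0.2 0 0" --pt "0.5 0 -0.2 0 0" --pt "0.5 0 -0.2 0 0" --pt "0.5 0 0 0 0"

```text
time: 19.32
tcp_pos: [0.4924, -0.278, 0.1854]
ee_rot: [-1.229, 1.161, -1.178]
ft_force: [0.7, -0.3, -0.4]
opening: 0.0439
```

>>> drive_tool --pt "0.5 -0.15 0 -0.1 0" --pt "0.5 -0.2 0 -0.1 0" --pt "0.5 -0.2 0 -0.1 0" --pt "0.5 -0.2 0 0 0" --pt "0.5 -0.2 0 0 0" --pt "0.5 -0.15 0 0 0" --pt "0.5 0 0 0 0" --pt "0.5 0 0 0 0"

```text
time: 19.98
tcp_pos: [0.4208, -0.0628, 0.1781]
ee_rot: [-1.235, 1.166, -1.167]
ft_force: [-0.2, -0.7, -0.0]
opening: 0.0438
```

```bash
python3 -c "
from h import *
to(.4893,-.2745,.033,3.3)
for n in ['scene','top']:
    p=camera(n)
    for t in ['carton_center','empty_bay','filed_center','tablet_bottle','medicine_pots']: print(n,t,[(d['score'],w(p,d['location']).round(4)) for d in pinpoint(p,t)])
    cv2.imwrite(f'pics/{n}17.png',cv2.resize(p['color'][190:350,250:450] if n=='scene' else p['color'][190:310,310:460],(800,640))[:600])
"
```

```text
t 19.98 tcp [ 0.4208 -0.0628  0.1781] zang 3.3 tilt [-0.001 -1.     0.001] open 0.0438 F [-0.25 -0.75 -0.  ]
delta units xyz [1.0767 0.7249 0.2807] dist 0.2656 roll units -0.0
scene carton_center [(0.89, array([ 0.4877, -0.2713,  0.0296]))]
scene empty_bay [(0.92, array([ 0.4895, -0.2723,  0.0012]))]
scene filed_center [(0.62, array([ 0.5521, -0.2776,  0.0336]))]
scene tablet_bottle [(0.84, array([ 0.7115, -0.2115, -0.0025]))]
scene medicine_pots [(0.71, array([ 0.4875, -0.2728,  0.0036])), (0.55, array([ 0.6644,  0.1402, -0.0016]))]
top carton_center [(0.71, array([ 0.4887, -0.2796,  0.0357]))]
top empty_bay []
top filed_center [(0.94, array([ 0.5507, -0.2749,  0.0305]))]
top tablet_bottle [(0.67, array([ 0.7052, -0.2122,  0.0052]))]
top medicine_pots [(0.62, array([ 0.6638,  0.1402, -0.0009]))]
```

View pics/scene17.png

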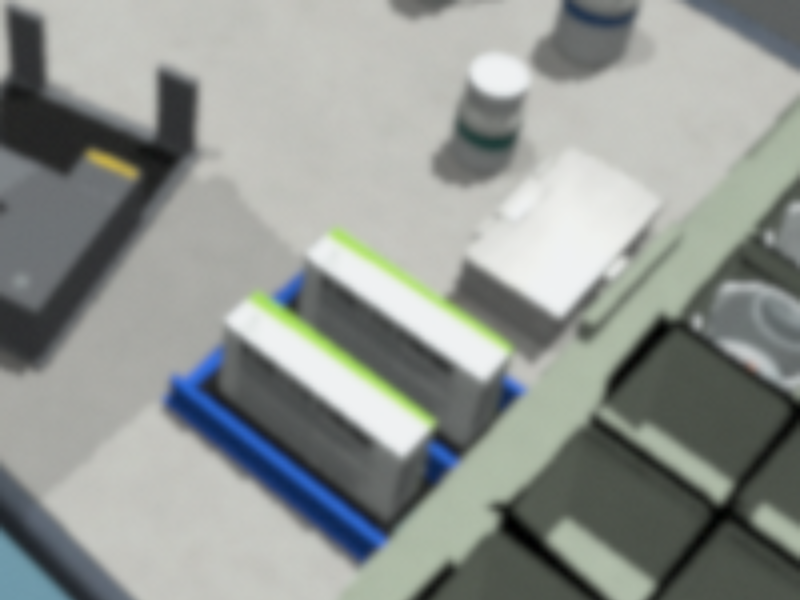

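View pics/top17.png

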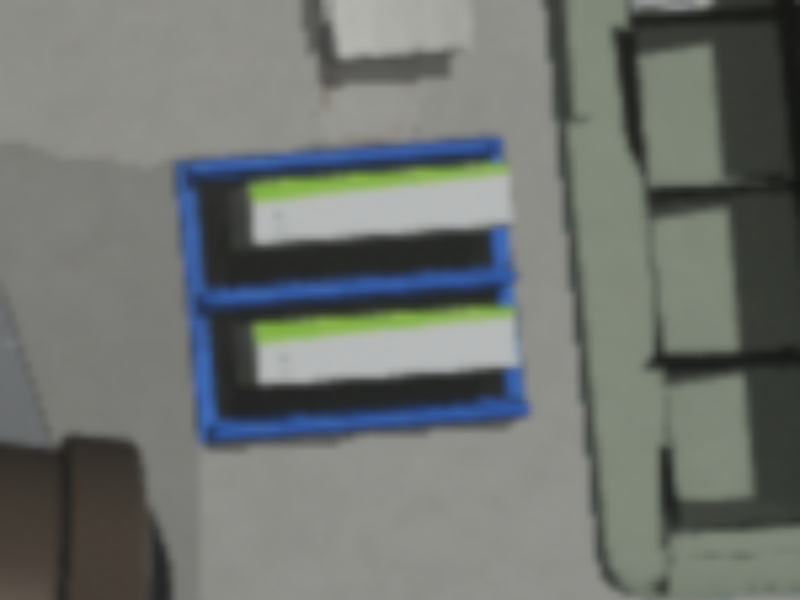

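The carton stands upright in the middle of the empty bay, parallel to the filed one (top view: ours at (385,345), filed at (380,205)). Everything else is in place and the arm is clear.

```bash
python3 -c "
from h import *
print(r.hand_in(), observe()['time'])"
```

```text
the job is handed in; nothing more can be done
the job is handed in; nothing more can be done
```

The job is done and handed in at about 20.5 s of the 61 s. The hand-in gives no verdict, so the result rests on my own checks below.

**What I did:**
1. I gripped the carton across its width, laid it flat on the tread along the yellow edge, and let it go.
2. I pushed it with closed fingers at about 35 mm/s until it tipped into the trough and stood there on its long side. It needed one small extra nudge of about 5 mm near balance.
3. I took it again across its thickness, using the notch, and stood it in the empty bay. I opened the fingers only partway, then withdrew the arm.

**What the last checks showed:**
- **Carton:** the pictures show it upright in the bay, parallel to the filed carton. Its centre measured within about 2 mm of the bay's middle across the rails and 5 mm along them. Height was 0.030 to 0.036 m above the bench, where 0.0355 is expected.
- **Filed carton, bottle and pots:** all were within about 5 mm of where they started, which is about the networks' error.

**What disagreed:**
- The two cameras differed by about 8 mm on the carton's position along the bay, still well inside the 35 mm limit.
- In the scene picture the network's first guess for the pots fell on the carton. Its second guess and the top view both put them in their original place.
- The network did not find the empty bay in the top view once the carton was standing in it.

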